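Go / no-go check of a tablet-press die

TASK

Check the bore of the tablet-press die strapped in the V-block with the double-ended plug gauge: slide the green-banded go end in all the way, seat the handle's shoulder against the die's face with a light push of 5 to 10 N for a moment and draw it out, then hold the red-banded no-go end squarely and centrally against the bore with the same light push for a full second to confirm that it will not enter; either mouth of the bore will do for either end. Never force the gauge: a push or knock of 25 N against the die or V-block spoils the check. Then lay the gauge gently back on its blue rest, the handle in both notches, without dropping it, and let go; leave the spare die, jar and calliper where they are.

Things in the scene. Friction and masses are not known exactly. Their poses are not given: they have to be found in the camera images.
- gauge: loose plug gauge, 0.22 kg, lying level on the rest. Origin: mid handle, on its axis; y runs to the go end, z up. Handle: aluminium hexagon, y -42 to +42 mm, 24 mm across two upright flats facing +-x (pinch these), one edge down; green at go end, red at no-go. Go: steel pin 19 mm across, y 42 to 72, tip chamfered. No-go: pin 21.5 across, clamped by hand: it stands 6 to 20 mm out of the red end
- go_tip (a point): centre of the go end's end face, 72 mm from the gauge's origin along +y
- go_shoulder (a point): centre of the handle's end face (shoulder) at the root of the go end, 42 mm from the gauge's origin along +y
- red_end (a point): centre of the handle's red end face, at the root of the no-go pin, 42 mm from the gauge's origin along -y; the pin stands 6 to 20 mm out of it, differently each time, and does not slip during the job
- vblock: fixed steel V-block, 66 mm (x) by 22 mm (y), 58 mm high, on a bolted foot 100 by 56 by 10 mm; a strap with two nuts holds the die down, top of the studs 94 mm above the bench. Origin: centre of the underside, on the bench. Its y axis is level and parallel to the bore
- die: fixed bright steel ring (press die), 38.1 mm outer diameter, 23.8 mm long, its axis level, with a plain round 20 mm through bore: 1 mm of play for the go end, 1.5 mm too small for the no-go end. Origin: middle of the bore, 60 mm above the bench; y runs along the bore. Faces stand 0.9 mm proud of the V-block; the go end stands 6.2 mm out of the far side when home
- mouth_left (a point): centre of the bore's mouth on the die's +y face, 11.9 mm from the die's origin
- mouth_right (a point): centre of the bore's mouth on the die's -y face, 11.9 mm from the die's origin
- rest: fixed blue rest: foot 66 (x) by 86 mm (y), 12 thick; two uprights 6 mm thick, 46 wide, at y -30 and +30 mm, 54 mm free between, tops 44 mm above the bench, each with a wide 120 degree notch for the handle's lower edge. Origin: centre of the underside. The gauge lies along its y, axis 46 mm above the bench, origin over the rest's (up to 4 mm off along y), go end to +y at the start
- spare_die: bystander: loose steel die 38 mm in diameter, 24 mm high, flat on the bench. Origin: centre of the underside
- sample_jar: bystander: loose white jar with a blue cap, 52 mm in diameter, 62 mm high. Origin: centre of the underside
- calliper: bystander: loose digital calliper lying flat on the bench, 235 mm long along its y axis. Origin: on the bench, under the middle of its beam
There are look-alikes about, which are no part of the job. Of the things that look like the gauge, the smaller one is meant.

How it is judged:
By the outcome, as a careful person would: the job done as asked, in the order asked, and still so for the second after the job is handed in, with the robot touching nothing.
It also fails if it takes over 72 s, if anything falls off the work surface, if the arm or the gripper's body presses on something with over 40 N, if the wrist force passes 120 N, or if a joint passes its speed limit or range.

ROBOT

A 6-joint arm with a two-finger parallel gripper is mounted at the origin on the work surface. World frame = base frame: x ahead of the robot, y to its left, z up, the work surface at z = 0. Lengths are in m, angles in degrees, forces in N, time in s.
With the tool pointing down it reaches from about 0.3 to 0.75 m from the base axis. Payload 8.5 kg.
Tool frame: the origin (TCP) lies at the very end of the fingers, on their centre line; the grasp point (between the pads) lies 19 mm behind it; z points along the fingers, y is the line along which they close (so a half turn about z gives the same grasp; the last joint's range is limited). The gripper opens to 85 mm and grips with 20 to 120 N. Pads are 22 mm wide; open, the fingers measure 114 mm over their backs; the gripper's body (76 mm by 85 mm) begins 54 mm behind the grasp point. The pads swing forward as they close: fully open they stand 13 mm farther back than shut.
Start: joints at [-88.883, 21.807, 74.336, -0, 83.858, -12.336], TCP at [0.128, -0.535, 0.231] pointing down, gripper open.
Joint ranges: [-178.18, 178.18], [-50.72, 133.34], [12.68, 142.11], [-81.47, 261.47], [9.98, 163.14], [-165.26, 165.26]. Speed limits (degrees/s): [136.94, 136.94, 180, 180, 180, 180].

INTERFACE

Orientations are given as a 3x3 rotation matrix whose columns are the frame's x, y, z axes.
In Python, from workcell import get_obs, snapshot, hand_in, masks_of gives the robot as it stands.
- The arm moves only by the tool carry_out, never from a script. Its argument "steps" is a list that holds one entry, the list of rows, each a list of 6 numbers: the shift along the tool's x, y, z in m, then the turn, a rotation vector about the tool's x, y, z in degrees. In form: [[[tx, ty, tz, wx, wy, wz], ...]]. A call has 1 to 12 rows; each row shifts and turns the commanded pose from where the row before left it, along the tool's axes as they then stand; what a row does not reach is not made up. A row lasts 1/10 s, in which the tool goes at most 50 mm and 8.59 degrees, less where a joint would pass 70% of its speed; a pose out of reach is approached as far as the arm can. A call is refused whole if a number of a shift passes 0.05 or a number of a turn 8.59, either way. A call with a gripper value outside its range is refused whole. "grip" is the opening, from 0 (shut) to 1 (fully open), set as the call begins (left out, the last holds). The fingers move at their own pace and stop on an object; "newtons" is the grip in N (left out, the last holds). Time passes only in rows, so rows that do not move let the fingers close. It gives the time, the measured TCP pose, the force, the opening and the grip force at its end, in the units of the state.
- get_obs(): the state, without advancing time (a new reading comes with each control period).
- snapshot(name): name is "side" or "top"; returns a dict with "color" (400x640x3 uint8, red, green, blue), "K" (3x3 intrinsics, pixels), "D" ([k1, k2, p1, p2, k3] as OpenCV has them; the pictures are not rectified), "R" (3x3) and "t" (3): a world point X has camera coordinates R X + t. Camera axes: x right, y down, z forward; pixel columns grow to the right and rows downward; lengths in m; the calibration is good to about 2 mm. A picture is of the moment at which its call begins. There is no depth.
- hand_in(): hands the job in; it is judged then, once.
Trained networks look in a picture, given as the dict that the camera call returned (one of the last four; its "shot" number tells which), for a name from the list of things; names that differ only in an ending like _2 or _b are one class to them, and where a whole thing is asked for, a point or a joint stands for the part that bears it (a point fixed in the world has none). Each returns a list of dicts, best first, with "p" (0 to 1); they miss things now and then, are a little off and sometimes report something else, mostly with a low value. They report only what shows in the picture. A call takes as long as a camera call. They do not tell look-alikes from the thing itself.
- masks_of(thing, picture): "mask" (400x640 bool, what is visible of it) and "rect" ([left, top, right, bottom] in pixels, round what is visible of it).
The state is a dict: "time": time; "q": joint angles; "joint_vel": joint speeds; "joint_torque": joint torques, N m; "ee_pos": TCP position; "ee_rot": TCP orientation; "contact_force": force on the tool from outside, world axes, zero at the start; "wrist_torque": the same for the moment, N m; "width": opening from 0.0 (shut) to 1.0 (fully open); "grip_force": force on a finger pad.
Only numpy, scipy, OpenCV 4.12 (cv2) and the standard library are available. Lean on these libraries where they do the work, as an engineer would, in place of code of your own. Each camera call takes 0.05 s, during which the arm holds its last target. There are 200 camera calls.

## Working session

There is one attempt and no reset: what is moved stays moved. The work goes in short steps, Python scripts to look and compute and a tool call to move; the robot and the scene stay as the last step left them, time stands still between calls to the robot, and variables do not carry over. Pictures are saved under pics/ and viewed, at most 10 in all, crops included, and the job is handed in when it is done.

Besides the shell and the picture viewer there is one more tool, called as a command line: name --argument value ..., lists and objects as JSON in quotes. carry_out: Moves the arm, as the interface text tells. Its arguments: {"type":"object","properties":{"steps":{"type":"array","items":{"type":"array","items":{"type":"array","items":{"type":"number"}}}},"grip":{"type":"number"},"newtons":{"type":"number"}},"required":["steps"]}

```bash
mkdir -p pics; ls
cat > h.py <<'E'
import numpy as np, cv2
from workcell import get_obs, snapshot, hand_in, masks_of
def ray(s,u,v):
    p=cv2.undistortPoints(np.array([[[u,v]]],float),s['K'],np.array(s['D'],float))[0,0]
    R=np.array(s['R']);d=R.T@np.array([p[0],p[1],1.]);c=-R.T@np.array(s['t']);return c,d/np.linalg.norm(d)
def atz(s,u,v,z):
    c,d=ray(s,u,v);return c+d*(z-c[2])/d[2]
def proj(s,X):
    R=np.array(s['R']);return cv2.projectPoints(np.array(X,float).reshape(-1,1,3),cv2.Rodrigues(R)[0],np.array(s['t'],float),np.array(s['K'],float),np.array(s['D'],float))[0][:,0]
def save(s,n): cv2.imwrite('pics/'+n,s['color'][:,:,::-1])
E
python3 - <<'E'
from h import *
np.set_printoptions(precision=4,suppress=True)
o=get_obs();print(o['time'],o['ee_pos'],o['ee_rot'],o['contact_force'],o['width'])
ims=[]
for n in('top','side'):
    s=snapshot(n);save(s,n+'0.png');print(n,-np.array(s['R']).T@s['t'],np.array(s['R'])[2],s['K'][0])
    np.save(n+'0.npy',s,allow_pickle=True)
    for t in('gauge','vblock','die','rest','spare_die','sample_jar','calliper'):
        for m in masks_of(t,s)[:3]:
            ys,xs=np.nonzero(m['mask']);print(t,round(m['p'],2),m['rect'],xs.mean().round(1),ys.mean().round(1),atz(s,xs.mean(),ys.mean(),.046))
E
```

```text
pics
0.0 [ 0.1279 -0.5346  0.2307] [[ 0.9726  0.2326 -0.    ]
 [ 0.2326 -0.9726  0.0015]
 [ 0.0003 -0.0014 -1.    ]] [ 0.6173  0.2768 -0.1748] 0.99857948190049
top [ 0.4217 -0.0109  1.0115] [ 0.1846  0.0014 -0.9828] [494.0589   0.     319.0715]
gauge 0.84 [205.9, 207.4, 268.4, 223.5] 236.4 213.9 [0.5785 0.1548 0.046 ]
gauge 0.69 [173.2, 249.7, 222.7, 329.6] 197.9 289.2 [0.434  0.2283 0.046 ]
vblock 0.75 [401.5, 205.5, 435.8, 256.4] 418.1 229.1 [ 0.5383 -0.2022  0.046 ]
die 0.72 [414.7, 217.2, 425.0, 237.4] 419.2 227.2 [ 0.542  -0.2047  0.046 ]
rest 0.79 [225.1, 197.9, 269.0, 234.6] 244.6 218.7 [0.5686 0.1385 0.046 ]
spare_die 0.72 [422.4, 127.4, 444.7, 142.2] 432.5 136.4 [ 0.7269 -0.2436  0.046 ]
sample_jar 0.73 [155.5, 139.7, 191.4, 175.4] 173.1 157.7 [0.6974 0.2833 0.046 ]
sample_jar 0.5 [206.4, 206.6, 268.5, 221.2] 236.0 213.6 [0.5792 0.1557 0.046 ]
calliper 0.93 [248.7, 109.7, 361.6, 143.6] 311.8 126.1 [0.7559 0.0011 0.046 ]
side [0.3074 0.5208 0.7798] [ 0.3354 -0.557  -0.7598] [472.2869   0.     322.4165]
gauge 0.93 [278.4, 248.9, 326.7, 306.4] 298.9 275.3 [0.5786 0.1549 0.046 ]
gauge 0.82 [301.2, 346.9, 397.8, 372.8] 347.3 359.7 [0.4292 0.2463 0.046 ]
vblock 0.58 [374.8, 141.7, 425.9, 189.6] 401.1 164.6 [ 0.5373 -0.1954  0.046 ]
die 0.57 [391.0, 148.7, 409.8, 164.7] 402.3 156.9 [ 0.5451 -0.2189  0.046 ]
rest 0.92 [277.3, 268.5, 331.9, 311.5] 309.0 287.6 [0.5497 0.167  0.046 ]
spare_die 0.56 [326.1, 122.3, 345.5, 138.6] 334.2 131.5 [ 0.7176 -0.2167  0.046 ]
sample_jar 0.78 [184.2, 285.5, 217.9, 328.6] 199.2 306.0 [0.6932 0.2927 0.046 ]
calliper 0.68 [396.0, 149.8, 413.7, 166.1] 402.2 156.9 [ 0.5452 -0.2187  0.046 ]
calliper 0.55 [231.8, 165.7, 304.4, 243.2] 263.6 194.8 [0.7458 0.0287 0.046 ]
```

View pics/top0.png

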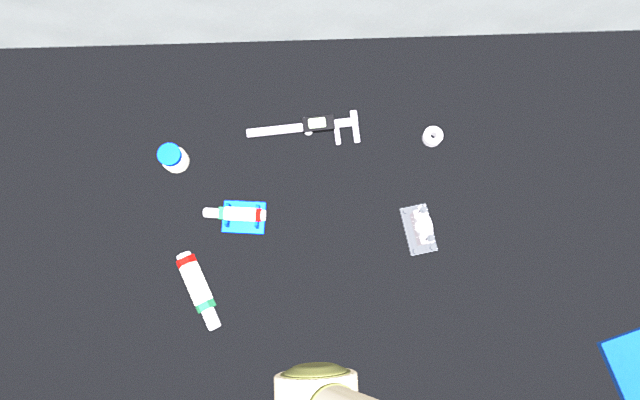

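View pics/side0.png

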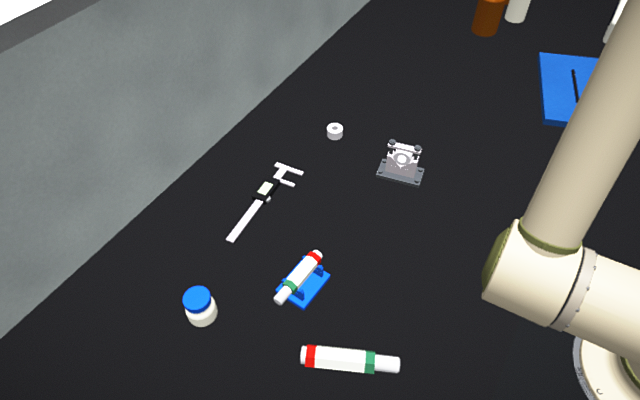

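Run:
```python
from h import *
T=np.load('top0.npy',allow_pickle=True).item();S=np.load('side0.npy',allow_pickle=True).item()
def crop(s,x,y,w=76,h=56): return cv2.resize(s['color'][y:y+h,x:x+w],(400,295),interpolation=cv2.INTER_NEAREST)
im=np.vstack([np.hstack([crop(T,200,188),crop(T,380,202)]),np.hstack([crop(S,268,250),crop(S,362,138)])])
cv2.imwrite('pics/c1.png',im[:,:,::-1]);print(im.shape)
```

```text
(590, 800, 3)
```

View pics/c1.png

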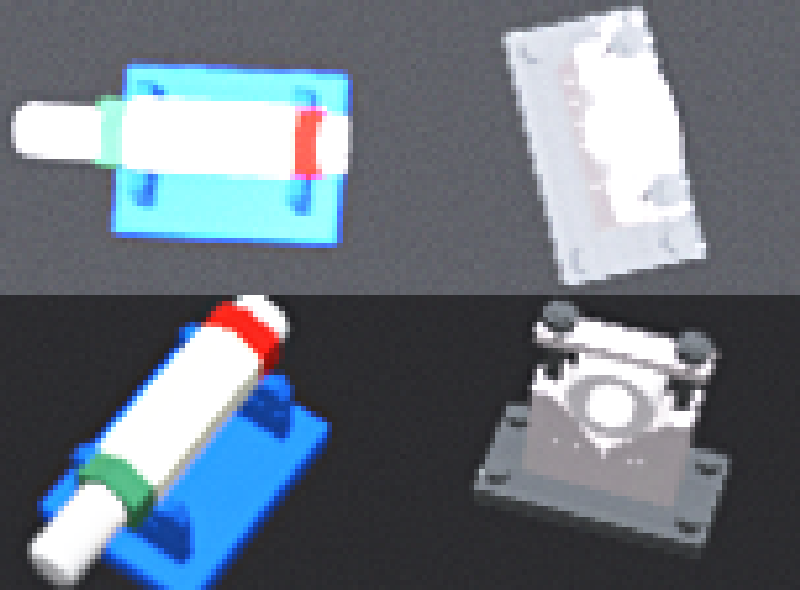

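```bash
cat > fit.py <<'E'
from h import *
from scipy.optimize import minimize
U=8
def render(s,parts,org,shape):
    m=np.zeros((shape[1]*U,shape[0]*U),np.uint8)
    for P in parts:
        q=((proj(s,P)-org+.5)*U).astype(np.float32)
        cv2.fillConvexPoly(m,cv2.convexHull(q).astype(np.int32),1)
    return cv2.resize(m.astype(np.float32),shape,interpolation=cv2.INTER_AREA)
def box(x0,x1,y0,y1,z0,z1): return np.array([[x,y,z] for x in(x0,x1) for y in(y0,y1) for z in(z0,z1)])/1e3
def prism(r,y0,y1,n,ph=0):
    a=np.arange(n)*2*np.pi/n+ph
    return np.array([[r*np.sin(t),y,r*np.cos(t)] for t in a for y in(y0,y1)])/1e3
def gparts(nl=12): return [prism(24/np.sqrt(3),-42,42,6),prism(9.5,40,71,24),prism(8.7,40,72,24),prism(10.75,-42-nl,-40,24)]
def vparts(): return [box(-50,50,-28,28,0,10),box(-33,33,-11,11,0,58),prism(19.05,-11.9,11.9,24)+[0,0,.06]]
def place(parts,x,y,z,yaw):
    c,s=np.cos(yaw),np.sin(yaw);R=np.array([[c,-s,0],[s,c,0],[0,0,1]]);return [p@R.T+[x,y,z] for p in parts]
def iou(a,b): return np.abs(a-b).sum()/b.sum()
E
python3 - <<'E'
from fit import *
np.set_printoptions(precision=4,suppress=True)
T=np.load('top0.npy',allow_pickle=True).item();S=np.load('side0.npy',allow_pickle=True).item()
def gseg(s,x,y,w=76,h=56):
    c=s['color'][y:y+h,x:x+w].astype(int);r,g,b=c[...,0],c[...,1],c[...,2]
    m=((c.max(2)>115)&(b<1.25*r+5))|((g>90)&(g>1.2*b)&(g>1.2*r))|((r>150)&(r>1.3*g))
    return m
def vs(s,thr,x,y,w=76,h=56): 
    return s['color'][y:y+h,x:x+w].astype(int).mean(2)>thr
def big(m):
    n,l,st,_=cv2.connectedComponentsWithStats(m.astype(np.uint8));m=l==1+st[1:,4].argmax()
    return cv2.morphologyEx(m.astype(np.uint8),cv2.MORPH_CLOSE,np.ones((5,5))).astype(np.float32)
def fit(segs,x0,f):
    best=None
    def cost(p,which=None): 
        return sum(iou(render(s,f(p),np.array(o,float),(76,56)),m) for i,(s,o,m) in enumerate(segs) if which is None or i==which)
    for w in(None,0,1):
        sim=np.vstack([x0]+[np.array(x0)+np.eye(len(x0))[i]*d for i,d in enumerate([.006,.006,.15,6][:len(x0)])])
        r=minimize(cost,x0,args=(w,),method='Nelder-Mead',options=dict(initial_simplex=sim,xatol=1e-5,fatol=1e-5,maxiter=400))
        print(w,r.x,np.degrees(r.x[2]),r.fun)
g=[(T,(200,188),big(gseg(T,200,188))),(S,(268,244),big(gseg(S,268,244)))]
fit(g,[.578,.145,-.05,12.],lambda p:place(gparts(p[3]),p[0],p[1],.046,p[2]))
print('foot top only / vblock')
v=[(T,(380,202),big(vs(T,150,380,202))),(S,(362,138),big(vs(S,62,362,138)))]
fit(v,[.54,-.2,.2],lambda p:place(vparts(),p[0],p[1],0,p[2]))
def dbg(m): return cv2.resize((m*255).astype(np.uint8),(304,224))
cv2.imwrite('pics/seg.png',np.hstack([dbg(m) for _,_,m in g+v][:2]+[]) if 0 else np.vstack([np.hstack([dbg(g[0][2]),dbg(g[1][2])]),np.hstack([dbg(v[0][2]),dbg(v[1][2])])]))
E
```

```text
None [ 0.5788  0.1493 -0.0759 11.1334] -4.348657114932978 0.1958000212907791
0 [ 0.5791  0.1496 -0.0828 11.1073] -4.742886994402775 0.11173650622367859
1 [ 0.5784  0.1457 -0.0707  7.802 ] -4.0497430879708345 0.06192263215780258
foot top only / vblock
None [ 0.5431 -0.2112  0.1794] 10.280235115972015 0.2879981994628906
0 [ 0.5435 -0.2106  0.184 ] 10.544741254971404 0.044653963297605515
1 [ 0.5436 -0.218   0.1662] 9.522055745506425 0.15303699672222137
```

View pics/seg.png

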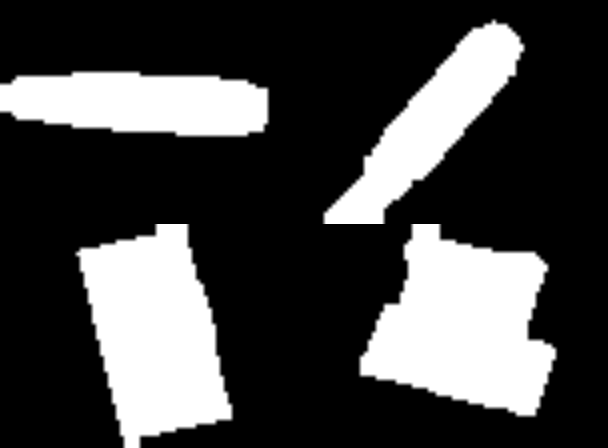

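```bash
cat > f2.py <<'E'
from fit import *
np.set_printoptions(precision=4,suppress=True)
W,H=110,90
def gseg(s,x,y):
    c=s['color'][y:y+H,x:x+W].astype(int);r,g,b=c[...,0],c[...,1],c[...,2]
    return ((c.max(2)>125)&(b<1.25*r+5))|((g>90)&(g>1.2*b)&(g>1.2*r))|((r>150)&(r>1.3*g))
def vs(s,thr,x,y): return s['color'][y:y+H,x:x+W].astype(int).mean(2)>thr
def big(m):
    m=cv2.morphologyEx(m.astype(np.uint8),cv2.MORPH_CLOSE,np.ones((3,3)))
    n,l,st,_=cv2.connectedComponentsWithStats(m);return (l==1+st[1:,4].argmax()).astype(np.float32)
def fit(segs,x0,f,ws=(None,0,1)):
    def cost(p,w): return sum(iou(render(s,f(p),np.array(o,float),(W,H)),m) for i,(s,o,m) in enumerate(segs) if w is None or i==w)
    for w in ws:
        sim=np.vstack([x0]+[np.array(x0)+np.eye(len(x0))[i]*d for i,d in enumerate([.006,.006,.15,6][:len(x0)])])
        r=minimize(cost,x0,args=(w,),method='Nelder-Mead',options=dict(initial_simplex=sim,xatol=1e-5,fatol=1e-5,maxiter=400))
        print(w,r.x,np.degrees(r.x[2]).round(2),r.fun.round(3))
E
python3 - <<'E'
from f2 import *
T=np.load('top0.npy',allow_pickle=True).item();S=np.load('side0.npy',allow_pickle=True).item()
g=[(T,(185,170),big(gseg(T,185,170))),(S,(250,230),big(gseg(S,250,230)))]
fit(g,[.578,.148,-.07,12.],lambda p:place(gparts(p[3]),p[0],p[1],.046,p[2]))
v=[(T,(365,185),big(vs(T,150,365,185))),(S,(345,120),big(vs(S,62,345,120)))]
st=[box(-33,33,-7,7,79,85),box(-30,-22,-4,4,58,94),box(22,30,-4,4,58,94)]
fit(v,[.54,-.21,.18],lambda p:place(vparts()+st,p[0],p[1],0,p[2]))
E
```

```text
None [ 0.5782  0.1463 -0.0781  7.7802] -4.48 0.237
0 [ 0.5788  0.1501 -0.0734 11.804 ] -4.21 0.148
1 [ 0.5783  0.1455 -0.0754  7.0636] -4.32 0.061
None [ 0.5431 -0.211   0.1739] 9.97 0.172
0 [ 0.5434 -0.2106  0.1786] 10.23 0.034
1 [ 0.5433 -0.2163  0.1538] 8.81 0.083
```

```bash
cat > plan.py <<'E'
import sys
from h import *
from scipy.spatial.transform import Rotation as Ro
np.set_printoptions(precision=4,suppress=True)
def plan(x,y,z,yaw,n,verbose=True):
    """target TCP, tool pointing down, tool y axis at world angle yaw (deg)"""
    o=get_obs();p=np.array(o['ee_pos']);R=np.array(o['ee_rot'])
    a=np.radians(yaw);ty=np.array([np.cos(a),np.sin(a),0]);tz=np.array([0,0,-1.]);Rt=np.c_[np.cross(ty,tz),ty,tz]
    w=Ro.from_matrix(R.T@Rt).as_rotvec();Rs=Ro.from_rotvec(w/n).as_matrix()
    A=np.zeros((3,3));M=np.eye(3)
    for i in range(n): A+=M;M=M@Rs
    t=np.linalg.solve(A,R.T@(np.array([x,y,z])-p))
    print('t',o['time'],'p',p,'yaw',np.degrees(np.arctan2(R[1,1],R[0,1])).round(2),'tilt',R[:,2],'f',np.array(o['contact_force']),'w',o['width'])
    print('row',t.round(5),np.degrees(w/n).round(3))
if __name__=='__main__': plan(*[float(v) for v in sys.argv[1:5]],int(sys.argv[5]))
E
python3 plan.py .578 .146 .14 -4.4 24
```

```text
t 0.8 p [ 0.128  -0.5349  0.2313] yaw -76.55 tilt [-0.  0. -1.] f [0.2216 0.6983 0.1945] w 0.9985093842187142
row [ 0.036  -0.0054  0.0038] [-0.    -0.    -3.006]
```

carry_out --steps '[[[0.036, -0.0054, 0.0038, 0, 0, -3], [0.036, -0.0054, 0.0038, 0, 0, -3], [0.036, -0.0054, 0.0038, 0, 0, -3], [0.036, -0.0054, 0.0038, 0, 0, -3], [0.036, -0.0054, 0.0038, 0, 0, -3], [0.036, -0.0054, 0.0038, 0, 0, -3], [0.036, -0.0054, 0.0038, 0, 0, -3], [0.036, -0.0054, 0.0038, 0, 0, -3], [0.036, -0.0054, 0.0038, 0, 0, -3], [0.036, -0.0054, 0.0038, 0, 0, -3], [0.036, -0.0054, 0.0038, 0, 0, -3], [0.036, -0.0054, 0.0038, 0, 0, -3]]]' --grip 0.7

```text
time: 2.0
ee_pos: [0.4653, -0.2663, 0.1856]
ee_rot: [[0.648, 0.761, 0.0], [0.761, -0.648, -0.0], [0.0, 0.0, -1.0]]
contact_force: [0.1, -0.6, -0.7]
width: 0.702
grip_force: 0.0
```

carry_out --steps '[[[0.036, -0.0054, 0.0038, 0, 0, -3], [0.036, -0.0054, 0.0038, 0, 0, -3], [0.036, -0.0054, 0.0038, 0, 0, -3], [0.036, -0.0054, 0.0038, 0, 0, -3], [0.036, -0.0054, 0.0038, 0, 0, -3], [0.036, -0.0054, 0.0038, 0, 0, -3], [0.036, -0.0054, 0.0038, 0, 0, -3], [0.036, -0.0054, 0.0038, 0, 0, -3], [0.036, -0.0054, 0.0038, 0, 0, -3], [0.036, -0.0054, 0.0038, 0, 0, -3], [0.036, -0.0054, 0.0038, 0, 0, -3], [0.036, -0.0054, 0.0038, 0, 0, -3]]]'

```text
time: 3.2
ee_pos: [0.5794, 0.1481, 0.14]
ee_rot: [[0.077, 0.997, 0.0], [0.997, -0.077, 0.0], [0.0, 0.0, -1.0]]
contact_force: [0.2, 0.3, 0.1]
width: 0.696
grip_force: 0.0
```

```bash
python3 plan.py .578 .1475 .028 -4.4 8;python3 plan.py .578 .1475 .08 -4.4 3
python3 - <<'E'
from h import *
T=snapshot('top');S=snapshot('side')
for s,n in((T,'top'),(S,'side')):
    o=get_obs();print(proj(s,[o['ee_pos']]))
im=np.hstack([cv2.resize(T['color'][140:260,170:330],(400,300)),cv2.resize(S['color'][190:310,220:380],(400,300))])
cv2.imwrite('pics/a.png',im[:,:,::-1])
E
```

```text
t 3.2 p [0.5794 0.1481 0.14  ] yaw -4.43 tilt [ 0.0002  0.     -1.    ] f [0.1861 0.334  0.0752] w 0.6961556400556069
row [-0.0001 -0.0002  0.014 ] [ 0.002 -0.    -0.004]
t 3.2 p [0.5794 0.1481 0.14  ] yaw -4.43 tilt [ 0.0002  0.     -1.    ] f [0.1861 0.334  0.0752] w 0.6961556400556069
row [-0.0002 -0.0004  0.02  ] [ 0.005 -0.001 -0.009]
[[229.95373768 205.72661697]]
[[297.96669725 243.29832465]]
```

View pics/a.png

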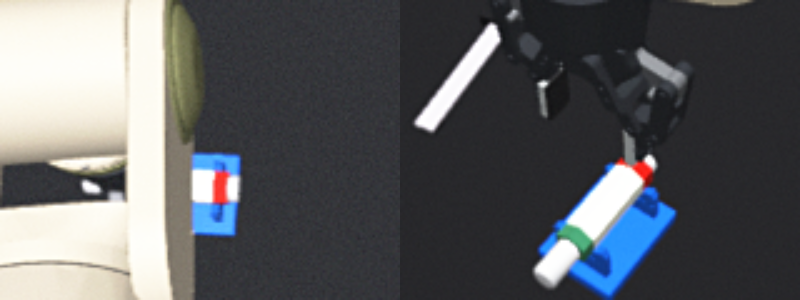

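carry_out --steps '[[[0, 0, 0.014, 0, 0, 0], [0, -0.001, 0.014, 0, 0, 0], [0, 0, 0.014, 0, 0, 0], [0, 0, 0.014, 0, 0, 0], [0, 0, 0.014, 0, 0, 0], [0, 0, 0.014, 0, 0, 0], [0, 0, 0.014, 0, 0, 0], [0, 0, 0.014, 0, 0, 0], [0, 0, 0, 0, 0, 0]]]'

```text
time: 4.2
ee_pos: [0.5775, 0.1459, 0.0266]
ee_rot: [[0.08, 0.997, -0.003], [0.997, -0.08, -0.0], [-0.001, -0.003, -1.0]]
contact_force: [-1.0, -0.0, -0.1]
width: 0.702
grip_force: 0.0
```

carry_out --steps '[[[0, 0, 0, 0, 0, 0], [0, 0, 0, 0, 0, 0], [0, 0, 0, 0, 0, 0], [0, 0, 0, 0, 0, 0], [0, 0, 0, 0, 0, 0], [0, 0, 0, 0, 0, 0], [0, 0, 0, 0, 0, 0]]]' --grip 0 --newtons 70

```text
time: 4.9
ee_pos: [0.5786, 0.1466, 0.0292]
ee_rot: [[0.079, 0.997, 0.001], [0.997, -0.079, -0.0], [-0.0, 0.001, -1.0]]
contact_force: [-1.7, -0.8, 6.1]
width: 0.262
grip_force: 69.3
```

carry_out --steps '[[[0, 0, -0.003, 0, 0, 0], [0, 0, -0.005, 0, 0, 0], [0, 0, -0.012, 0, 0, 0], [0, 0, -0.02, 0, 0, 0], [0, 0, -0.03, 0, 0, 0], [0, 0, -0.03, 0, 0, 0], [0, 0, -0.03, 0, 0, 0], [0, 0, 0, 0, 0, 0], [0, 0, 0, 0, 0, 0]]]'

```text
time: 5.8
ee_pos: [0.5781, 0.1467, 0.1585]
ee_rot: [[0.079, 0.997, 0.001], [0.997, -0.079, 0.0], [0.0, 0.001, -1.0]]
contact_force: [-0.3, 0.3, -3.3]
width: 0.267
grip_force: 68.9
```

```bash
python3 - <<'E'
from f2 import *
S=snapshot('side');T=snapshot('top');np.save('s1.npy',S,allow_pickle=True)
o=get_obs();print(o['time'],o['ee_pos'],np.array(o['ee_rot']),o['contact_force'],o['wrist_torque'],o['width'])
im=np.hstack([cv2.resize(T['color'][140:260,170:330],(400,300)),cv2.resize(S['color'][170:290,220:380],(400,300))])
cv2.imwrite('pics/b.png',im[:,:,::-1])
E
python3 plan.py .5576 -.0967 .16 10 10
```

```text
5.9 [0.5776 0.1466 0.1569] [[ 0.0793  0.9968 -0.0026]
 [ 0.9969 -0.0793 -0.0001]
 [-0.0003 -0.0025 -1.    ]] [ 0.4117 -0.3431 -3.0912] [ 0.0027  0.0259 -0.0186] 0.2665061619561909
t 5.9 p [0.5776 0.1466 0.1569] yaw -4.55 tilt [-0.0026 -0.0001 -1.    ] f [ 0.4117 -0.3431 -3.0912] w 0.2665061619561909
row [-0.0243 -0.0029 -0.0003] [-0.015 -0.    -1.455]
```

View pics/b.png

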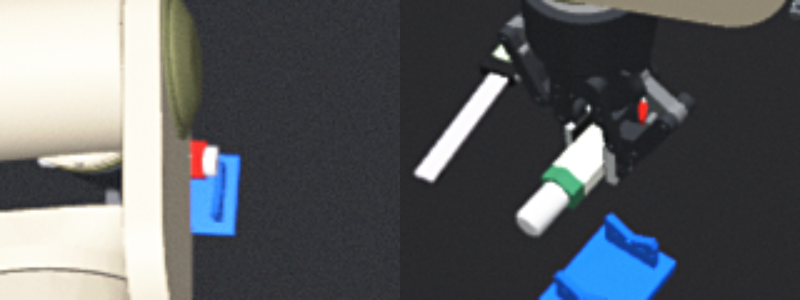

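```bash
python3 plan.py .5592 -.3071 .157 10 14
```

```text
t 5.9 p [0.5776 0.1466 0.1569] yaw -4.55 tilt [-0.0026 -0.0001 -1.    ] f [ 0.4117 -0.3431 -3.0912] w 0.2665061619561909
row [-0.0324 -0.0026  0.    ] [-0.01  -0.    -1.039]
```

carry_out --steps '[[[-0.0324, -0.0026, 0, 0, 0, -1.04], [-0.0324, -0.0026, 0, 0, 0, -1.04], [-0.0324, -0.0026, 0, 0, 0, -1.04], [-0.0324, -0.0026, 0, 0, 0, -1.04], [-0.0324, -0.0026, 0, 0, 0, -1.04], [-0.0324, -0.0026, 0, 0, 0, -1.04], [-0.0324, -0.0026, 0, 0, 0, -1.04], [-0.0324, -0.0026, 0, 0, 0, -1.04], [-0.0324, -0.0026, 0, 0, 0, -1.04], [-0.0324, -0.0026, 0, 0, 0, -1.04], [-0.0324, -0.0026, 0, 0, 0, -1.04], [-0.0324, -0.0026, 0, 0, 0, -1.04]]]'

```text
time: 7.1
ee_pos: [0.5545, -0.243, 0.1566]
ee_rot: [[-0.139, 0.99, -0.002], [0.99, 0.139, 0.002], [0.002, -0.002, -1.0]]
contact_force: [0.7, -0.6, -2.8]
width: 0.271
grip_force: 68.9
```

carry_out --steps '[[[-0.0324, -0.0026, 0, 0, 0, -1.04], [-0.0324, -0.0026, 0, 0, 0, -1.04], [0, 0, 0.015, 0, 0, 0], [0, 0, 0.03, 0, 0, 0], [0, 0, 0.03, 0, 0, 0], [0, 0, 0.02, 0, 0, 0], [0, 0, 0.01, 0, 0, 0], [0, 0, 0.008, 0, 0, 0], [0, 0, 0, 0, 0, 0]]]'

```text
time: 8.0
ee_pos: [0.5593, -0.3066, 0.0443]
ee_rot: [[-0.174, 0.985, -0.001], [0.985, 0.174, 0.001], [0.001, -0.001, -1.0]]
contact_force: [0.1, 0.3, -3.3]
width: 0.265
grip_force: 68.9
```

```bash
python3 - <<'E'
from f2 import *
P=[];F=[];Q=[]
for i in range(10):
    s=snapshot('side' if i%2 else 'top');o=get_obs();P.append(o['ee_pos']);F.append(o['contact_force']);Q.append(np.array(o['ee_rot'])[:,1])
    if i==8:T=s
    if i==9:S=s
P=np.array(P);print(o['time'],P.mean(0),P.std(0),np.mean(F,0),np.std(F,0),np.degrees(np.arctan2(*np.mean(Q,0)[[1,0]])),np.mean(Q,0))
im=np.hstack([cv2.resize(T['color'][170:290,370:530],(400,300)),cv2.resize(S['color'][90:210,340:500],(400,300))])
cv2.imwrite('pics/c.png',im[:,:,::-1])
E
python3 plan.py .5592 -.3071 .042 10 1
```

```text
8.5 [ 0.5597 -0.3069  0.0458] [0.0001 0.0001 0.0003] [-0.1167 -0.0735 -2.7254] [0.6624 0.6775 0.3624] 10.015153477849458 [0.9848 0.1739 0.0007]
t 8.5 p [ 0.5596 -0.3068  0.0454] yaw 10.02 tilt [ 0.0003 -0.0003 -1.    ] f [-0.9733 -0.5561 -2.3671] w 0.2620643180998159
row [-0.0002 -0.0004  0.0034] [0.017 0.019 0.015]
```

View pics/c.png

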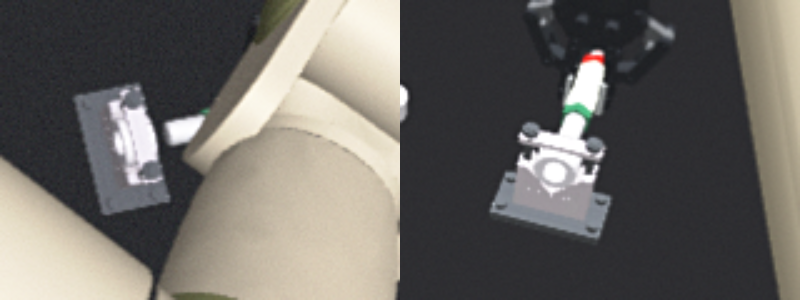

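carry_out --steps '[[[0.001, 0, 0.001, 0, 0, 0], [0.002, 0, 0.001, 0, 0, 0], [0.002, 0, 0.001, 0, 0, 0], [0.001, 0, 0, 0, 0, 0], [0.001, 0, 0, 0, 0, 0], [0.001, 0, 0, 0, 0, 0], [0, 0, 0, 0, 0, 0], [0, 0, 0, 0, 0, 0], [0, 0, 0, 0, 0, 0]]]'

```text
time: 9.4
ee_pos: [0.5581, -0.299, 0.0421]
ee_rot: [[-0.174, 0.985, 0.0], [0.985, 0.174, -0.0], [-0.0, 0.0, -1.0]]
contact_force: [0.4, 0.4, -3.0]
width: 0.267
grip_force: 68.9
```

```bash
cat > look.py <<'E'
from f2 import *
import sys
T=snapshot('top');S=snapshot('side');o=get_obs();print(o['time'],np.array(o['ee_pos']),np.array(o['contact_force']))
np.save('T.npy',T,allow_pickle=True);np.save('S.npy',S,allow_pickle=True)
im=np.hstack([cv2.resize(T['color'][200:250,400:466],(396,300),interpolation=2),cv2.resize(S['color'][100:190,350:470],(400,300),interpolation=2)])
cv2.imwrite('pics/%s.png'%sys.argv[1],im[:,:,::-1])
E
python3 look.py d
```

```text
9.5 [ 0.5581 -0.2989  0.0421] [ 0.2926  0.4352 -2.5817]
```

View pics/d.png

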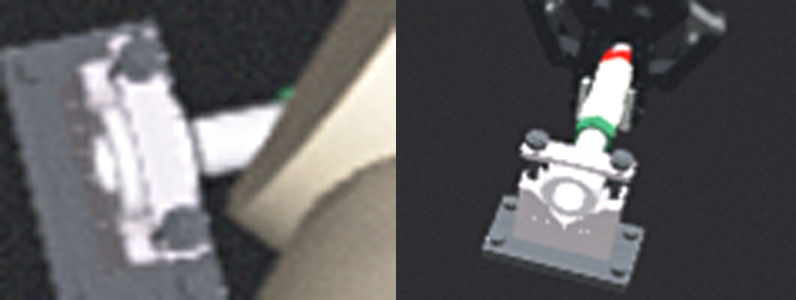

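carry_out --steps '[[[0.001, 0, 0, 0, 0, 0], [0.001, 0, 0, 0, 0, 0], [0.001, 0, 0, 0, 0, 0], [0.001, 0, 0, 0, 0, 0], [0, 0, 0, 0, 0, 0], [0, 0, 0, 0, 0, 0]]]'

```text
time: 10.1
ee_pos: [0.5574, -0.2949, 0.0422]
ee_rot: [[-0.174, 0.985, 0.0], [0.985, 0.174, -0.0], [-0.0, 0.0, -1.0]]
contact_force: [0.3, -0.1, -3.2]
width: 0.265
grip_force: 68.9
```

carry_out --steps '[[[0.001, 0, 0, 0, 0, 0], [0.001, 0, 0, 0, 0, 0], [0, 0, 0, 0, 0, 0], [0, 0, 0, 0, 0, 0]]]'

```text
time: 10.5
ee_pos: [0.5571, -0.293, 0.0421]
ee_rot: [[-0.174, 0.985, 0.0], [0.985, 0.174, -0.0], [-0.0, 0.0, -1.0]]
contact_force: [-0.3, 0.2, -2.9]
width: 0.268
grip_force: 68.9
```

carry_out --steps '[[[0.001, 0, 0, 0, 0, 0], [0.001, 0, 0, 0, 0, 0], [0.001, 0, 0, 0, 0, 0], [0, 0, 0, 0, 0, 0], [0, 0, 0, 0, 0, 0]]]'

```text
time: 11.0
ee_pos: [0.5569, -0.2904, 0.0424]
ee_rot: [[-0.174, 0.985, 0.001], [0.985, 0.174, -0.001], [-0.001, 0.001, -1.0]]
contact_force: [2.4, -2.6, -1.7]
width: 0.265
grip_force: 69.1
```

carry_out --steps '[[[0.001, 0, 0, 0, 0, 0], [0.001, 0, 0, 0, 0, 0], [0.001, 0, 0, 0, 0, 0], [0, 0, 0, 0, 0, 0], [0, 0, 0, 0, 0, 0]]]'

```text
time: 11.5
ee_pos: [0.5563, -0.2869, 0.0423]
ee_rot: [[-0.174, 0.985, 0.001], [0.985, 0.174, 0.0], [0.0, 0.001, -1.0]]
contact_force: [5.4, -1.1, 0.3]
width: 0.264
grip_force: 69.4
```

carry_out --steps '[[[0, 0.0004, -0.0002, 0, 0, 0], [0, 0, 0, 0, 0, 0], [0, 0, 0, 0, 0, 0], [0, 0, 0, 0, 0, 0]]]'

```text
time: 11.9
ee_pos: [0.5564, -0.2869, 0.0423]
ee_rot: [[-0.174, 0.985, -0.0], [0.985, 0.174, 0.0], [0.0, -0.0, -1.0]]
contact_force: [3.5, 0.7, 1.2]
width: 0.267
grip_force: 69.4
```

carry_out --steps '[[[0.001, 0, 0, 0, 0, 0], [0.001, 0, 0, 0, 0, 0], [0.001, 0, 0, 0, 0, 0], [0, 0, 0, 0, 0, 0], [0, 0, 0, 0, 0, 0]]]'

```text
time: 12.4
ee_pos: [0.5559, -0.284, 0.0424]
ee_rot: [[-0.174, 0.985, 0.0], [0.985, 0.174, -0.0], [-0.0, 0.0, -1.0]]
contact_force: [3.8, -0.7, 0.4]
width: 0.267
grip_force: 69.4
```

carry_out --steps '[[[0, 0.0004, -0.0004, 0, 0, 0], [0.001, 0, 0, 0, 0, 0], [0.001, 0, 0, 0, 0, 0], [0.001, 0, 0, 0, 0, 0], [0.001, 0, 0, 0, 0, 0], [0, 0, 0, 0, 0, 0], [0, 0, 0, 0, 0, 0]]]'

```text
time: 13.1
ee_pos: [0.5554, -0.2797, 0.0426]
ee_rot: [[-0.174, 0.985, -0.001], [0.985, 0.174, 0.001], [0.001, -0.001, -1.0]]
contact_force: [1.8, 0.6, 0.0]
width: 0.269
grip_force: 69.2
```

carry_out --steps '[[[0, 0.0002, -0.0003, 0, 0, 0], [0.0015, 0, 0, 0, 0, 0], [0.0015, 0, 0, 0, 0, 0], [0.0015, 0, 0, 0, 0, 0], [0.0015, 0, 0, 0, 0, 0], [0, 0, 0, 0, 0, 0], [0, 0, 0, 0, 0, 0]]]'

```text
time: 13.8
ee_pos: [0.5546, -0.274, 0.0429]
ee_rot: [[-0.174, 0.985, -0.0], [0.985, 0.174, 0.0], [0.0, -0.0, -1.0]]
contact_force: [0.9, -0.5, -3.2]
width: 0.262
grip_force: 68.9
```

carry_out --steps '[[[0.0015, 0, 0, 0, 0, 0], [0.0015, 0, 0, 0, 0, 0], [0.0015, 0, 0, 0, 0, 0], [0, 0, 0, 0, 0, 0], [0, 0, 0, 0, 0, 0]]]'

```text
time: 14.3
ee_pos: [0.554, -0.2696, 0.0431]
ee_rot: [[-0.174, 0.985, 0.0], [0.985, 0.174, -0.0], [-0.0, 0.0, -1.0]]
contact_force: [0.2, 0.9, -3.2]
width: 0.265
grip_force: 68.9
```

carry_out --steps '[[[0.0015, 0, 0, 0, 0, 0], [0.0015, 0, 0, 0, 0, 0], [0.001, 0, 0, 0, 0, 0], [0.001, 0, 0, 0, 0, 0], [0, 0, 0, 0, 0, 0], [0, 0, 0, 0, 0, 0]]]'

```text
time: 14.9
ee_pos: [0.5531, -0.2648, 0.043]
ee_rot: [[-0.174, 0.985, 0.0], [0.985, 0.174, -0.0], [-0.0, 0.0, -1.0]]
contact_force: [-0.6, 0.4, -2.8]
width: 0.265
grip_force: 68.9
```

carry_out --steps '[[[0.0007, 0, 0, 0, 0, 0], [0.0007, 0, 0, 0, 0, 0], [0, 0, 0, 0, 0, 0], [0, 0, 0, 0, 0, 0]]]'

```text
time: 15.3
ee_pos: [0.5529, -0.2637, 0.0431]
ee_rot: [[-0.174, 0.985, 0.0], [0.985, 0.174, -0.001], [-0.001, 0.0, -1.0]]
contact_force: [0.6, -3.8, -3.3]
width: 0.264
grip_force: 68.8
```

carry_out --steps '[[[0.0003, 0, 0, 0, 0, 0], [0, 0, 0, 0, 0, 0], [0, 0, 0, 0, 0, 0], [0, 0, 0, 0, 0, 0]]]'

```text
time: 15.7
ee_pos: [0.553, -0.2637, 0.0431]
ee_rot: [[-0.174, 0.985, 0.001], [0.985, 0.174, -0.001], [-0.001, 0.0, -1.0]]
contact_force: [-0.2, -5.1, -4.3]
width: 0.267
grip_force: 68.8
```

carry_out --steps '[[[0.0003, 0, 0, 0, 0, 0], [0, 0, 0, 0, 0, 0], [0, 0, 0, 0, 0, 0], [0, 0, 0, 0, 0, 0]]]'

```text
time: 16.1
ee_pos: [0.553, -0.2637, 0.0432]
ee_rot: [[-0.174, 0.985, 0.001], [0.985, 0.174, -0.002], [-0.002, 0.001, -1.0]]
contact_force: [0.7, -5.7, -5.0]
width: 0.269
grip_force: 68.7
```

Run:
```python
from f2 import *
F=[];P=[]
for i in range(8):
    s=snapshot('side');o=get_obs();F.append(o['contact_force']);P.append(o['ee_pos'])
np.save('S.npy',s,allow_pickle=True)
print(o['time'],np.mean(F,0),np.mean(P,0))
cv2.imwrite('pics/e.png',cv2.resize(s['color'][90:190,340:473,::-1],(798,600),interpolation=2))
```

```text
16.5 [ 0.5513 -6.2394 -3.8244] [ 0.553  -0.2637  0.0432]
```

View pics/e.png

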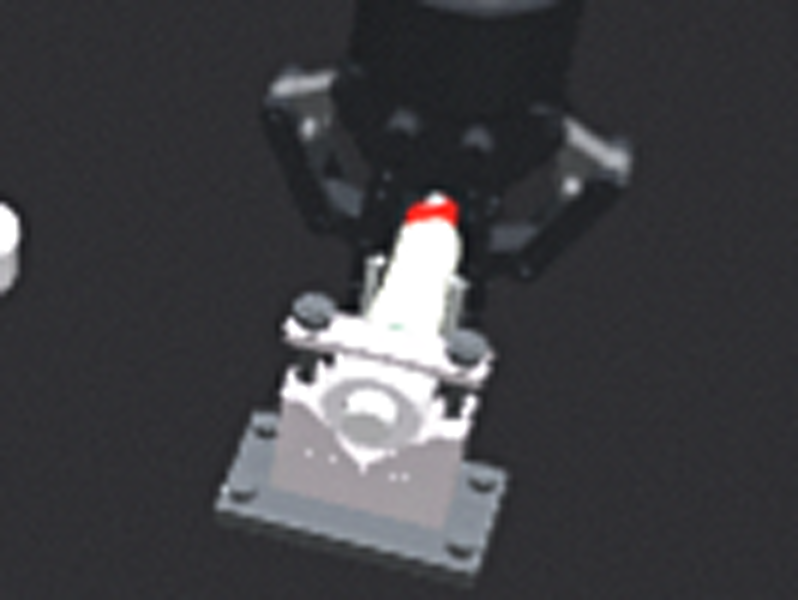

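carry_out --steps '[[[0.0004, 0, 0, 0, 0, 0], [0, 0, 0, 0, 0, 0], [0, 0, 0, 0, 0, 0], [0, 0, 0, 0, 0, 0], [0, 0, 0, 0, 0, 0]]]'

```text
time: 17.0
ee_pos: [0.553, -0.2637, 0.0432]
ee_rot: [[-0.174, 0.985, 0.001], [0.985, 0.174, -0.002], [-0.003, 0.001, -1.0]]
contact_force: [0.8, -8.6, -5.1]
width: 0.266
grip_force: 68.7
```

carry_out --steps '[[[-0.001, 0, 0, 0, 0, 0], [-0.003, 0, 0, 0, 0, 0], [-0.004, 0, 0, 0, 0, 0], [-0.005, 0, 0, 0, 0, 0], [-0.005, 0, 0, 0, 0, 0], [-0.005, 0, 0, 0, 0, 0], [-0.005, 0, 0, 0, 0, 0], [-0.01, 0, 0, 0, 0, 0], [-0.01, 0, 0, 0, 0, 0]]]'

```text
time: 17.9
ee_pos: [0.5612, -0.3105, 0.0431]
ee_rot: [[-0.174, 0.985, 0.0], [0.985, 0.174, -0.0], [-0.0, 0.0, -1.0]]
contact_force: [-0.5, 0.5, -2.3]
width: 0.268
grip_force: 68.9
```

carry_out --steps '[[[0, 0, -0.01, 0, 0, 0], [0, 0, -0.03, 0, 0, 0], [0, 0, -0.04, 0, 0, 0], [0, 0, -0.03, 0, 0, 0], [0, 0, 0, 0, 0, 0]]]'

```text
time: 18.4
ee_pos: [0.5625, -0.3107, 0.1586]
ee_rot: [[-0.174, 0.985, 0.007], [0.985, 0.174, -0.006], [-0.007, 0.006, -1.0]]
contact_force: [0.5, -0.1, -2.1]
width: 0.266
grip_force: 69.2
```

```bash
python3 plan.py .538 -.122 .155 10 8
```

```text
t 18.4 p [ 0.5625 -0.3107  0.1586] yaw 10.02 tilt [ 0.0074 -0.0059 -1.    ] f [ 0.4945 -0.0583 -2.1206] w 0.2661322358389672
row [0.0238 0.0011 0.0004] [0.045 0.051 0.003]
```

carry_out --steps '[[[0.0133, 0, 0, 0, 0, 0], [0.0233, 0, 0, 0, 0, 0], [0.0253, 0, 0, 0, 0, 0], [0.0253, 0, 0, 0, 0, 0], [0.0253, 0, 0, 0, 0, 0], [0.0253, 0, 0, 0, 0, 0], [0.0253, 0, 0, 0, 0, 0], [0.0233, 0, 0, 0, 0, 0], [0, 0, 0, 0, 0, 0], [0, 0, 0, 0, 0, 0]]]'

```text
time: 19.4
ee_pos: [0.5279, -0.1251, 0.152]
ee_rot: [[-0.175, 0.985, -0.002], [0.985, 0.175, 0.001], [0.001, -0.002, -1.0]]
contact_force: [0.9, 0.1, -2.8]
width: 0.266
grip_force: 69.0
```

carry_out --steps '[[[0, 0, 0.01, 0, 0, 0], [0, 0, 0.02, 0, 0, 0], [0, 0, 0.025, 0, 0, 0], [0, 0, 0.025, 0, 0, 0], [0, 0, 0.02, 0, 0, 0], [0, 0, 0.01, 0, 0, 0], [0, 0, 0, 0, 0, 0], [0, 0, 0, 0, 0, 0], [0, 0, 0, 0, 0, 0], [0, 0, 0, 0, 0, 0], [0, 0, 0, 0, 0, 0]]]'

```text
time: 20.5
ee_pos: [0.5288, -0.1262, 0.0436]
ee_rot: [[-0.174, 0.985, 0.001], [0.985, 0.174, -0.001], [-0.001, 0.001, -1.0]]
contact_force: [0.4, 0.5, -2.8]
width: 0.266
grip_force: 69.0
```

```bash
python3 plan.py .5288 -.1269 .0431 10 1
python3 - <<'E'
from h import *
o=get_obs();p=o['ee_pos'];print('axial',((p[1]+.2106)*.985-(p[0]-.5436)*.174),'lat',(p[0]-.5436)*.985+(p[1]+.2106)*.174)
s=snapshot('side');cv2.imwrite('pics/f.png',cv2.resize(s['color'][120:220,330:463,::-1],(798,600),interpolation=2))
E
```

```text
t 20.5 p [ 0.5288 -0.1262  0.0436] yaw 10.01 tilt [ 0.001  -0.0005 -1.    ] f [ 0.3989  0.5489 -2.7973] w 0.2659873005964456
row [-0.0007 -0.0001  0.0005] [0.051 0.038 0.013]
axial 0.08569565747875009 lat 0.00012838112582985901
```

View pics/f.png

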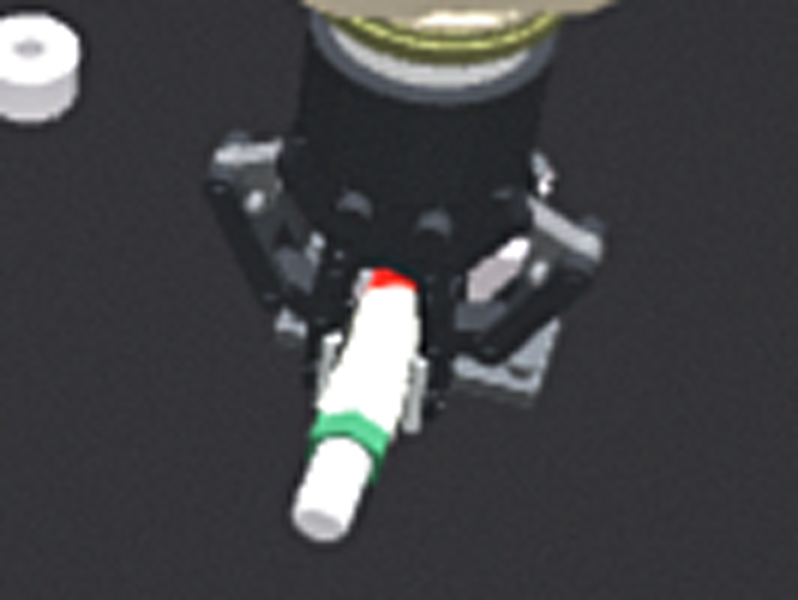

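carry_out --steps '[[[-0.002, 0, 0.0003, 0, 0, 0], [-0.003, 0, 0, 0, 0, 0], [-0.003, 0, 0, 0, 0, 0], [-0.002, 0, 0, 0, 0, 0], [-0.001, 0, 0, 0, 0, 0], [-0.001, 0, 0, 0, 0, 0], [0, 0, 0, 0, 0, 0]]]'

```text
time: 21.25
ee_pos: [0.5307, -0.138, 0.0427]
ee_rot: [[-0.174, 0.985, -0.0], [0.985, 0.174, 0.0], [0.0, -0.0, -1.0]]
contact_force: [0.2, -0.6, -2.7]
width: 0.267
grip_force: 69.0
```

carry_out --steps '[[[-0.001, 0, 0, 0, 0, 0], [-0.001, 0, 0, 0, 0, 0], [0, 0, 0, 0, 0, 0]]]'

```text
time: 21.55
ee_pos: [0.5311, -0.14, 0.0427]
ee_rot: [[-0.174, 0.985, 0.0], [0.985, 0.174, -0.0], [-0.0, 0.0, -1.0]]
contact_force: [-0.2, -0.5, -1.7]
width: 0.264
grip_force: 69.0
```

carry_out --steps '[[[-0.001, 0, 0, 0, 0, 0], [-0.001, 0, 0, 0, 0, 0], [0, 0, 0, 0, 0, 0]]]'

```text
time: 21.85
ee_pos: [0.5314, -0.142, 0.0427]
ee_rot: [[-0.174, 0.985, 0.0], [0.985, 0.174, -0.0], [-0.0, 0.0, -1.0]]
contact_force: [0.4, 0.4, -2.5]
width: 0.267
grip_force: 69.0
```

carry_out --steps '[[[-0.001, 0, -0.0004, 0, 0, 0], [-0.001, 0, 0, 0, 0, 0], [0, 0, 0, 0, 0, 0]]]'

```text
time: 22.15
ee_pos: [0.5318, -0.144, 0.0432]
ee_rot: [[-0.174, 0.985, 0.0], [0.985, 0.174, -0.0], [-0.0, 0.0, -1.0]]
contact_force: [0.1, 0.2, -2.4]
width: 0.266
grip_force: 69.0
```

carry_out --steps '[[[-0.0007, 0, 0, 0, 0, 0], [-0.0007, 0, 0, 0, 0, 0], [0, 0, 0, 0, 0, 0]]]'

```text
time: 22.45
ee_pos: [0.532, -0.1453, 0.0431]
ee_rot: [[-0.174, 0.985, 0.0], [0.985, 0.174, -0.0], [-0.0, 0.0, -1.0]]
contact_force: [0.0, 0.2, -2.4]
width: 0.269
grip_force: 69.0
```

carry_out --steps '[[[-0.0007, 0, 0, 0, 0, 0], [-0.0007, 0, 0, 0, 0, 0], [0, 0, 0, 0, 0, 0]]]'

```text
time: 22.75
ee_pos: [0.5322, -0.1467, 0.0431]
ee_rot: [[-0.174, 0.985, -0.0], [0.985, 0.174, -0.0], [-0.0, -0.0, -1.0]]
contact_force: [-0.3, 0.5, -3.4]
width: 0.266
grip_force: 69.0
```

carry_out --steps '[[[-0.0007, 0, 0, 0, 0, 0], [0, 0, 0, 0, 0, 0]]]'

```text
time: 22.95
ee_pos: [0.5324, -0.1473, 0.0431]
ee_rot: [[-0.174, 0.985, 0.0], [0.985, 0.174, -0.0], [-0.0, 0.0, -1.0]]
contact_force: [0.0, 0.2, -2.1]
width: 0.269
grip_force: 69.0
```

carry_out --steps '[[[-0.0007, 0, 0, 0, 0, 0], [0, 0, 0, 0, 0, 0]]]'

```text
time: 23.15
ee_pos: [0.5325, -0.148, 0.0431]
ee_rot: [[-0.174, 0.985, -0.0], [0.985, 0.174, -0.0], [0.0, -0.0, -1.0]]
contact_force: [-0.0, 0.8, -3.5]
width: 0.266
grip_force: 69.0
```

carry_out --steps '[[[-0.0007, 0, 0, 0, 0, 0], [-0.0005, 0, 0, 0, 0, 0], [0, 0, 0, 0, 0, 0]]]'

```text
time: 23.45
ee_pos: [0.5327, -0.1492, 0.0431]
ee_rot: [[-0.174, 0.985, -0.0], [0.985, 0.174, -0.0], [-0.0, -0.0, -1.0]]
contact_force: [-0.5, -0.3, -2.9]
width: 0.267
grip_force: 69.0
```

carry_out --steps '[[[-0.0006, 0, 0, 0, 0, 0], [-0.0006, 0, 0, 0, 0, 0], [0, 0, 0, 0, 0, 0]]]'

```text
time: 23.75
ee_pos: [0.5328, -0.1502, 0.0431]
ee_rot: [[-0.174, 0.985, -0.0], [0.985, 0.174, 0.0], [0.0, -0.0, -1.0]]
contact_force: [-0.9, 1.8, -2.1]
width: 0.263
grip_force: 69.0
```

carry_out --steps '[[[-0.0005, 0, 0, 0, 0, 0], [0, 0, 0, 0, 0, 0], [0, 0, 0, 0, 0, 0]]]'

```text
time: 24.05
ee_pos: [0.5328, -0.1502, 0.0431]
ee_rot: [[-0.174, 0.985, -0.0], [0.985, 0.174, 0.001], [0.001, -0.0, -1.0]]
contact_force: [0.3, 5.1, -1.8]
width: 0.269
grip_force: 69.1
```

carry_out --steps '[[[-0.0003, 0, 0, 0, 0, 0], [0, 0, 0, 0, 0, 0], [0, 0, 0, 0, 0, 0]]]'

```text
time: 24.35
ee_pos: [0.5328, -0.1503, 0.0431]
ee_rot: [[-0.174, 0.985, -0.001], [0.985, 0.174, 0.001], [0.001, -0.0, -1.0]]
contact_force: [-0.6, 7.1, -2.1]
width: 0.269
grip_force: 69.2
```

carry_out --steps '[[[0, 0, 0, 0, 0, 0], [0, 0, 0, 0, 0, 0], [0, 0, 0, 0, 0, 0], [0, 0, 0, 0, 0, 0], [0, 0, 0, 0, 0, 0]]]'

```text
time: 24.85
ee_pos: [0.5328, -0.1503, 0.0431]
ee_rot: [[-0.174, 0.985, -0.001], [0.985, 0.174, 0.001], [0.001, -0.0, -1.0]]
contact_force: [0.2, 7.0, -0.3]
width: 0.267
grip_force: 69.2
```

carry_out --steps '[[[0, 0, 0, 0, 0, 0], [0, 0, 0, 0, 0, 0], [0, 0, 0, 0, 0, 0], [0, 0, 0, 0, 0, 0], [0, 0, 0, 0, 0, 0], [0, 0, 0, 0, 0, 0], [0, 0, 0, 0, 0, 0], [0, 0, 0, 0, 0, 0], [0, 0, 0, 0, 0, 0], [0, 0, 0, 0, 0, 0], [0, 0, 0, 0, 0, 0], [0, 0, 0, 0, 0, 0]]]'

```text
time: 26.05
ee_pos: [0.5328, -0.1503, 0.043]
ee_rot: [[-0.174, 0.985, -0.001], [0.985, 0.174, 0.001], [0.001, -0.0, -1.0]]
contact_force: [0.5, 6.5, -1.8]
width: 0.263
grip_force: 69.2
```

carry_out --steps '[[[0, 0, 0, 0, 0, 0], [0, 0, 0, 0, 0, 0], [0, 0, 0, 0, 0, 0]]]'

```text
time: 26.35
ee_pos: [0.5328, -0.1503, 0.0431]
ee_rot: [[-0.174, 0.985, -0.001], [0.985, 0.174, 0.001], [0.001, -0.0, -1.0]]
contact_force: [-0.7, 7.2, -2.3]
width: 0.268
grip_force: 69.2
```

carry_out --steps '[[[0.001, 0, 0, 0, 0, 0], [0.003, 0, 0, 0, 0, 0], [0.005, 0, 0, 0, 0, 0], [0.01, 0, 0, 0, 0, 0], [0.01, 0, 0, 0, 0, 0], [0, 0, -0.02, 0, 0, 0], [0, 0, -0.03, 0, 0, 0], [0, 0, -0.02, 0, 0, 0], [0, 0, 0, 0, 0, 0], [0, 0, 0, 0, 0, 0], [0, 0, 0, 0, 0, 0], [0, 0, 0, 0, 0, 0]]]'

```text
time: 27.55
ee_pos: [0.5275, -0.1223, 0.1119]
ee_rot: [[-0.174, 0.985, -0.002], [0.985, 0.174, 0.001], [0.001, -0.002, -1.0]]
contact_force: [-0.3, -0.5, -2.6]
width: 0.27
grip_force: 69.2
```

```bash
python3 plan.py .578 .1466 .113 -4.5 10
```

```text
t 27.55 p [ 0.5275 -0.1223  0.1119] yaw 10.01 tilt [-0.0021  0.0009 -1.    ] f [-0.255  -0.4578 -2.6418] w 0.26968991699081574
row [ 0.0266  0.0067 -0.0001] [-0.012 -0.006  1.451]
```

carry_out --steps '[[[0.0266, 0.0067, 0, 0, 0, 1.45], [0.0266, 0.0067, 0, 0, 0, 1.45], [0.0266, 0.0067, 0, 0, 0, 1.45], [0.0266, 0.0067, 0, 0, 0, 1.45], [0.0266, 0.0067, 0, 0, 0, 1.45], [0.0266, 0.0067, 0, 0, 0, 1.45], [0.0266, 0.0067, 0, 0, 0, 1.45], [0.0266, 0.0067, 0, 0, 0, 1.45], [0.0266, 0.0067, 0, 0, 0, 1.45], [0.0266, 0.0067, 0, 0, 0, 1.45], [0, 0, 0, 0, 0, 0], [0, 0, 0, 0, 0, 0]]]'

```text
time: 28.75
ee_pos: [0.5781, 0.1465, 0.1122]
ee_rot: [[0.077, 0.997, -0.002], [0.997, -0.077, -0.0], [-0.0, -0.002, -1.0]]
contact_force: [0.0, -0.8, -2.3]
width: 0.267
grip_force: 69.1
```

carry_out --steps '[[[0, 0, 0.01, 0, 0, 0], [0, 0, 0.02, 0, 0, 0], [0, 0, 0.02, 0, 0, 0], [0, 0, 0.01, 0, 0, 0], [0, 0, 0.01, 0, 0, 0], [0, 0, 0, 0, 0, 0], [0, 0, 0, 0, 0, 0], [0, 0, 0, 0, 0, 0], [0, 0, 0, 0, 0, 0], [0, 0, 0, 0, 0, 0]]]'

```text
time: 29.75
ee_pos: [0.5787, 0.1464, 0.0436]
ee_rot: [[0.078, 0.997, 0.001], [0.997, -0.078, 0.0], [0.0, 0.001, -1.0]]
contact_force: [-0.7, 1.1, -1.5]
width: 0.273
grip_force: 69.1
```

```bash
python3 plan.py .578 .1466 .035 -4.5 1
```

```text
t 29.75 p [0.5787 0.1464 0.0436] yaw -4.48 tilt [ 0.0009  0.     -1.    ] f [-0.6582  1.1324 -1.5305] w 0.2725692675113693
row [ 0.0002 -0.0008  0.0086] [ 0.05  -0.004  0.019]
```

carry_out --steps '[[[0, -0.0003, 0.004, 0, 0, 0], [0, 0, 0.004, 0, 0, 0], [0, 0, 0.002, 0, 0, 0], [0, 0, 0.001, 0, 0, 0], [0, 0, 0, 0, 0, 0], [0, 0, 0, 0, 0, 0], [0, 0, 0, 0, 0, 0], [0, 0, 0, 0, 0, 0]]]'

```text
time: 30.55
ee_pos: [0.5783, 0.1464, 0.0322]
ee_rot: [[0.078, 0.997, 0.0], [0.997, -0.078, 0.0], [0.0, 0.0, -1.0]]
contact_force: [-0.4, 0.2, -2.3]
width: 0.269
grip_force: 69.1
```

carry_out --steps '[[[0, 0, 0.0007, 0, 0, 0], [0, 0, 0.0007, 0, 0, 0], [0, 0, 0.0005, 0, 0, 0], [0, 0, 0, 0, 0, 0], [0, 0, 0, 0, 0, 0], [0, 0, 0, 0, 0, 0]]]'

```text
time: 31.15
ee_pos: [0.5783, 0.1463, 0.0302]
ee_rot: [[0.078, 0.997, 0.0], [0.997, -0.078, -0.0], [-0.0, 0.0, -1.0]]
contact_force: [0.3, 1.0, -2.4]
width: 0.269
grip_force: 69.1
```

carry_out --steps '[[[0, 0, 0.0004, 0, 0, 0], [0, 0, 0.0004, 0, 0, 0], [0, 0, 0, 0, 0, 0], [0, 0, 0, 0, 0, 0], [0, 0, 0, 0, 0, 0]]]'

```text
time: 31.65
ee_pos: [0.5783, 0.1463, 0.0295]
ee_rot: [[0.078, 0.997, 0.0], [0.997, -0.078, 0.0], [0.0, 0.0, -1.0]]
contact_force: [0.6, -0.4, -3.1]
width: 0.263
grip_force: 69.3
```

carry_out --steps '[[[0, 0, 0.0004, 0, 0, 0], [0, 0, 0, 0, 0, 0], [0, 0, 0, 0, 0, 0], [0, 0, 0, 0, 0, 0]]]'

```text
time: 32.05
ee_pos: [0.5785, 0.1463, 0.0293]
ee_rot: [[0.078, 0.997, 0.001], [0.997, -0.078, 0.0], [0.0, 0.001, -1.0]]
contact_force: [1.0, -1.1, 0.7]
width: 0.268
grip_force: 69.6
```

carry_out --steps '[[[0, 0, 0.0002, 0, 0, 0], [0, 0, 0, 0, 0, 0], [0, 0, 0, 0, 0, 0]]]' --newtons 20

```text
time: 32.35
ee_pos: [0.5785, 0.1464, 0.0293]
ee_rot: [[0.078, 0.997, 0.001], [0.997, -0.078, 0.0], [0.0, 0.001, -1.0]]
contact_force: [0.0, 1.1, 4.4]
width: 0.268
grip_force: 70.2
```

carry_out --steps '[[[0, 0, 0, 0, 0, 0], [0, 0, 0, 0, 0, 0], [0, 0, 0, 0, 0, 0], [0, 0, 0, 0, 0, 0], [0, 0, 0, 0, 0, 0], [0, 0, 0, 0, 0, 0]]]' --grip 0.45

```text
time: 32.95
ee_pos: [0.5782, 0.1464, 0.0287]
ee_rot: [[0.078, 0.997, -0.0], [0.997, -0.078, 0.0], [-0.0, -0.0, -1.0]]
contact_force: [-0.2, -0.1, -0.1]
width: 0.452
grip_force: 0.0
```

carry_out --steps '[[[0, 0, 0, 0, 0, 0], [0, 0, 0, 0, 0, 0], [0, 0, -0.005, 0, 0, 0], [0, 0, -0.01, 0, 0, 0], [0, 0, -0.02, 0, 0, 0], [0, 0, -0.03, 0, 0, 0], [0, 0, -0.03, 0, 0, 0], [0, 0, -0.03, 0, 0, 0], [0, 0, 0, 0, 0, 0]]]' --grip 0.65

```text
time: 33.85
ee_pos: [0.58, 0.1465, 0.159]
ee_rot: [[0.078, 0.997, 0.009], [0.997, -0.078, 0.0], [0.001, 0.009, -1.0]]
contact_force: [0.9, -0.2, 0.4]
width: 0.646
grip_force: 0.0
```

```bash
python3 plan.py .45 -.05 .2 -4.5 8
```

```text
t 33.85 p [0.58   0.1465 0.159 ] yaw -4.48 tilt [ 0.0089  0.0005 -1.    ] f [ 0.9412 -0.166   0.3529] w 0.6462533563530882
row [-0.0258 -0.0143 -0.0052] [ 0.063 -0.008  0.003]
```

Move aside and compare the gauge fit numerically with the start.

carry_out --steps '[[[-0.0258, -0.0143, -0.005, 0, 0, 0], [-0.0258, -0.0143, -0.005, 0, 0, 0], [-0.0258, -0.0143, -0.005, 0, 0, 0], [-0.0258, -0.0143, -0.005, 0, 0, 0], [-0.0258, -0.0143, -0.005, 0, 0, 0], [-0.0258, -0.0143, -0.005, 0, 0, 0], [-0.0258, -0.0143, -0.005, 0, 0, 0], [0, 0, 0, 0, 0, 0], [0, 0, 0, 0, 0, 0], [0, 0, 0, 0, 0, 0]]]'

```text
time: 34.85
ee_pos: [0.4645, -0.0254, 0.1887]
ee_rot: [[0.078, 0.997, -0.0], [0.997, -0.078, 0.0], [0.0, -0.0, -1.0]]
contact_force: [-0.3, -0.2, -0.9]
width: 0.648
grip_force: 0.0
```

Run:
```python
from f2 import *
S=snapshot('side');S0=np.load('side0.npy',allow_pickle=True).item()
fit([(S,(250,230),big(gseg(S,250,230)))],[.578,.148,-.07,7.],lambda p:place(gparts(p[3]),p[0],p[1],.046,p[2]),(0,))
d=np.abs(S['color'][:,:].astype(int)-S0['color']).max(2)
print('changed px near gauge',(d[240:315,270:335]>60).sum(),'jar',(d[280:335,180:220]>60).sum(),'calliper',(d[160:245,228:306]>60).sum(),'spare',(d[118:142,322:350]>60).sum())
print(masks_of('gauge',S)[0]['rect'],get_obs()['contact_force'])
```

```text
0 [ 0.5782  0.1457 -0.0754  8.0582] -4.32 0.051
changed px near gauge 11 jar 0 calliper 0 spare 0
[301.4, 346.7, 400.0, 372.9] [ 0.5332 -0.1338  0.4992]
```

The gauge is back to within 1 mm of its start pose, and the jar, calliper and spare die show no change.

```bash
python3 -c "
from workcell import hand_in
print(hand_in())"
```

```text
the job is handed in; nothing more can be done
None
```

The job is done and handed in at about 35 s: the go end went fully home and was seated with about 6–9 N; the no-go end was held against the bore at about 7 N for 2 s and did not enter; and the gauge is back on its rest within 1 mm of where it started, with the bystanders unmoved.

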